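Press a lino block into the corner of the carving board and hold it for cutting

ROBOT

A 7-joint arm with a two-finger parallel gripper is mounted at the origin on the work surface. World frame = base frame: x ahead of the robot, y to its left, z up, the work surface at z = 0. Lengths are in m, angles in rad, forces in N, time in s.
With the tool pointing down it reaches from about 0.4 to 0.85 m from the base axis. Payload 10.4 kg.
Tool frame: the origin (TCP) lies on the mounting face of the last link; the fingertips stand r.tips_ahead ahead of it and the grasp point (between the pads) lies 164 mm ahead of it (r.tips_ahead is the distance from the TCP to the fingertips, in m); z points along the fingers, y is the line along which they close (so a half turn about z gives the same grasp; the last joint's range is limited). The gripper opens to 87 mm and grips with 3 to 60 N. Pads are 19 mm wide; open, the fingers measure 117 mm over their backs; the gripper's body (75 mm by 190 mm) begins 51 mm behind the grasp point.
Start: joints at [1.247, 0.332, -0.065, 1.46, 0.022, 1.35, -0.088], TCP at [0.185, -0.597, 0.405] pointing down, gripper open.
Joint ranges: [-2.6, 2.6], [-0.5, 2.12], [-1.47, 1.34], [0.16, 2.42], [-1.27, 4.41], [0.06, 2.06], [-2.6, 2.6]. Speed limits (rad/s): [2.22, 2.22, 2.79, 2.79, 3.14, 3.14, 3.14].

INTERFACE

Orientations are given as a unit quaternion [x, y, z, w].
In Python, from bench import telemetry, imaging, job, r gives the robot as it stands.
- The arm moves only by the tool move_arm, never from a script. Its argument "steps" is a list of rows, each an object of numbers: "dx", "dy", "dz": the shift along the tool's x, y, z in cm; "spin": the turn about the tool's z in rad. In form: [{"dx": .., "dy": .., "dz": .., "spin": ..}, ...]. A call has 1 to 12 rows; each row shifts and turns the commanded pose from where the row before left it, along the tool's axes as they then stand; what a row does not reach is not made up. A row lasts 1/10 s, in which the tool goes at most 50 mm and 8.59 degrees, less where a joint would pass 70% of its speed; a pose out of reach is approached as far as the arm can. A call with a gripper value outside its range is refused whole. "claw" is the finger opening in cm, from 0 to 8.7, set as the call begins (left out, the last holds). The fingers move at their own pace and stop on an object; "squeeze" is the grip in N (left out, the last holds). Time passes only in rows, so rows that do not move let the fingers close. It gives the time, the measured TCP pose, the force, the opening and the grip force at its end, in the units of the state.
- telemetry.read_state(): the state, without advancing time (a new reading comes with each control period).
- imaging.camera(name): name is "scene" or "side" or "wrist"; returns a dict with "img" (400x640x3 uint8, red, green, blue), "camera_matrix" (3x3 intrinsics, pixels), "R" (3x3) and "t" (3): a world point X has camera coordinates R X + t. Camera axes: x right, y down, z forward; pixel columns grow to the right and rows downward; lengths in m; the calibration is good to about 2 mm. A picture is of the moment at which its call begins. There is no depth.
- job.close_job(): hands the job in; it is judged then, once.
The state is a dict: "time": time; "joint_positions": joint angles; "joint_vel": joint speeds; "joint_torque": joint torques, N m; "ee_pos": TCP position; "eef_rot": TCP orientation; "ft_force": force on the tool from outside, world axes, zero at the start; "torque": the same for the moment, N m; "width": finger opening in m; "grip_force": force on a finger pad.
Only numpy, scipy, OpenCV 4.12 (cv2) and the standard library are available. Lean on these libraries where they do the work, as an engineer would, in place of code of your own. Each camera call takes 0.05 s, during which the arm holds its last target. There are 200 camera calls.

TASK

Take the longer of the two mounted lino blocks from the low rack: draw it straight out without knocking it on the shelf above it. Lay it flat on the carving board, lino side up, and push it into the corner so that its long side is flush along the side batten and its end is flush against the far batten. Finish while still holding the block there, pressed against both battens at once, as for cutting; leave the other things on the bench where they are.

Things in the scene. Friction and masses are not known exactly. Their poses are not given: they have to be found in the camera images.
- long_block_mid (a point): centre (half-way up) of the LONG lino block, the one to use: plywood with dark grey lino on its top face, 140 long (x) x 64 wide (y) x 23 mm thick (z up, lino up), 0.11 to 0.22 kg. It starts in either bay of the rack, about 90 mm of its length out in front of the shelf (its -x end). Home on the board, this point is at x +15, y +38, z +23.5 mm in the frame of board
- long_block: the same long block: centre of its underside, same axes. Its plain side faces are gripped across the 64 mm width; on the board the upper 15 mm of them stand above the battens, so fingers whose tips stay at least 10 mm above the underside clear the side batten
- board: carving board fixed to the bench: plywood 260 (x) x 200 (y) x 12 mm thick, its origin the centre of the underside, on the bench. Two low dark wooden battens on it, 8 mm high (tops 20 mm above the bench) and 20 mm wide, make an inside corner at +x, +y; it is turned by up to 0.3 rad. Contact is rigid: a push of 5 to 15 N on each batten is plenty
- far_batten: batten across the far end of the board, along the board's y; origin mid-length on its underside, 12 mm above the bench. Its stop face looks to the board's -x and lies at x = +85 mm in the board's frame, from y = -65 to +90 mm. Wood on wood here has a friction of about 0.6: leaning on the board or on one batten carries part of a push towards the other
- side_batten: batten along the left side of the board, along the board's x; origin mid-length on its underside, 12 mm above the bench. Its stop face looks to the board's -y and lies at y = +70 mm in the board's frame, from x = -105 to +85 mm
- rack: low wooden rack fixed to the bench, 260 mm wide (y), open at the front (-x, towards the robot); its base, 12 mm thick, runs from x = -125 to +75 mm, the shelf above it only from -75 to +75; origin on the bench, under the middle of the shelf. Three uprights 10 mm thick at y = -125, 0 and +125 mm, as deep as the shelf, make two bays 115 mm wide and 45 mm high; a block lies on the base in each
- shelf: the rack's top shelf, 150 x 260 x 10 mm, over both bays; origin the centre of its underside, 57 mm above the bench, 22 mm above the top of a block lying on the base
- short_block: the other, shorter lino block, same make, 110 x 50 x 23 mm, in the other bay of the rack, to be left alone; origin the centre of its underside, x along its length
- tin: ink tin standing on the rear half of the rack's shelf, 72 mm across and 45 mm high; origin the centre of its underside
- brayer: ink roller with a handle lying on the glass slab behind the board, about 200 mm long over all and 118 mm wide, 42 mm high; origin near its middle at its underside, x towards the roller
- gouge: cutting gouge with a mushroom handle lying on the right-hand part of the carving board, 127 mm long (blade to its +x), 28 mm high; origin at the ferrule, underside
- marker: marker pen lying on the bench near the robot, 130 mm long (x), 17 mm thick; origin at its middle, underside
- spoon: spoon with a wooden handle lying on the bench between the rack and the board; origin in its middle, underside, x along it
- knife: flat ink scraper with a wooden handle, 190 mm long, lying on the bench left of the board; origin in its middle, underside, x along it
Not all that is in view belongs to the job. What is shaped like the long_block but red is not meant.

How it is judged:
On the way:
1. the long block is drawn out of the front of the rack, clear of the shelf (x of long_block_mid in the frame of rack below -0.146 m), for 0.1 s.
At the end, for the whole second after the job is handed in: the long block lies flat on the board (height within 2.5 mm, tilt under 0.03 rad), lino up, parallel to the side batten within 0.025 rad, centre within 3 mm of home, pressing each batten with over 1.5 N, still, and still held by the fingers (over 1 N) (contact force between long_block and far_batten above 1.5 N and contact force between long_block and side_batten above 1.5 N and contact force between the fingers and long_block above 1 N and x of long_block_mid in the frame of board between 0.012 and 0.018 m and y of long_block_mid in the frame of board between 0.035 and 0.041 m and z of long_block_mid in the frame of board between 0.021 and 0.0255 m and angle between the x axis of long_block_mid and the x axis of board, either way round below 0.025 rad and angle between long_block_mid's own z axis and vertical below 0.03 rad and linear speed of long_block below 0.01 m/s); the arm keeps its last pose, push and grip.
It fails at once if the block is knocked against the shelf above it (over 4 N) (contact force between long_block and shelf above 4 N).
It fails at once if another thing on the bench is moved by more than 20 mm (distance of any of short_block, tin, brayer, gouge, marker, spoon, knife from where it was at the start of the episode above 0.02 m).
It also fails if it takes over 64 s, if anything falls off the work surface, if the arm or the gripper's body presses on something with over 40 N, if the wrist force passes 120 N, or if a joint passes its speed limit or range.

## Working session

There is one attempt and no reset: what is moved stays moved. The work goes in short steps, Python scripts to look and compute and a tool call to move; the robot and the scene stay as the last step left them, time stands still between calls to the robot, and variables do not carry over. Pictures are saved under pics/ and viewed, at most 10 in all, crops included, and the job is handed in when it is done.

Besides the shell and the picture viewer there is one more tool, called after "Emit:" as name(argument=value, ...), one argument or row to a line, values as JSON. move_arm: Moves the arm, as the interface text tells. Its arguments: {"type":"object","properties":{"steps":{"type":"array","items":{"type":"object","properties":{"dx":{"type":"number"},"dy":{"type":"number"},"dz":{"type":"number"},"spin":{"type":"number"}}}},"claw":{"type":"number"},"squeeze":{"type":"number"}},"required":["steps"]}

```bash
ls; mkdir -p pics; python3 - <<'E'
from bench import telemetry, imaging, job, r
import cv2,numpy as np,pickle
print(telemetry.read_state(), r.tips_ahead)
d={}
for n in ("scene","side"):
    c=imaging.camera(n); d[n]={k:c[k] for k in c}
    cv2.imwrite(f"pics/{n}0.png",c["img"][:,:,::-1])
    print(n,c["camera_matrix"],c["R"],c["t"])
pickle.dump(d,open("c0.pkl","wb"))
E
```

```text
pics
{'time': 0.0, 'joint_positions': array([ 1.24739664,  0.33287981, -0.06470353,  1.46097178,  0.02160721,
        1.34990982, -0.08853375]), 'joint_vel': array([ 0.00125921, -0.00048995,  0.00059825,  0.00100406,  0.00059809,
        0.0005023 , -0.00054157]), 'joint_torque': array([ 6.74986586e-05, -6.23265338e+01,  2.47051340e-02, -3.89908075e+01,
       -6.13865722e-02,  3.98112042e-02,  1.30284925e-04]), 'ee_pos': array([ 0.18514259, -0.59680375,  0.40393426]), 'eef_rot': array([ 9.88711518e-01,  1.49829874e-01, -1.47657450e-04, -7.21499513e-04]), 'ft_force': array([ 0.10518546, -0.83015124,  0.36045156]), 'torque': array([-0.05326029,  0.01733024, -0.00871281]), 'grip_force': 0.0, 'width': 0.08712360988478211} 0.1822
scene [[446.4264138    0.         317.90925722]
 [  0.         446.4264138  203.96064487]
 [  0.           0.           1.        ]] [[ 0.78166759  0.62350305  0.01548311]
 [ 0.50009887 -0.61173895 -0.6129246 ]
 [-0.37268874  0.48684638 -0.78998969]] [-0.49127634 -0.1703634   1.70525566]
side [[499.08089458   0.         325.2304706 ]
 [  0.         499.08089458 202.7463262 ]
 [  0.           0.           1.        ]] [[-0.69018137 -0.72341461  0.01791612]
 [-0.35385681  0.31579747 -0.8803734 ]
 [ 0.63121711 -0.61395706 -0.47394271]] [0.43493963 0.22319772 1.09428375]
```

```bash
python3 - <<'E'
import cv2
for n in ("scene","side"):
    i=cv2.imread(f"pics/{n}0.png"); cv2.imwrite(f"pics/{n}0b.png",cv2.resize(i,(800,500),interpolation=cv2.INTER_CUBIC))
E
```

```text
(no output)
```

View pics/scene0b.png

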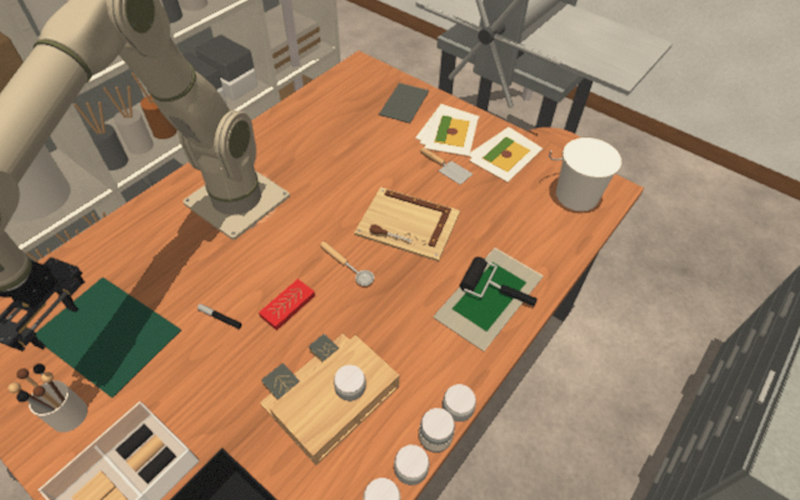

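View pics/side0b.png

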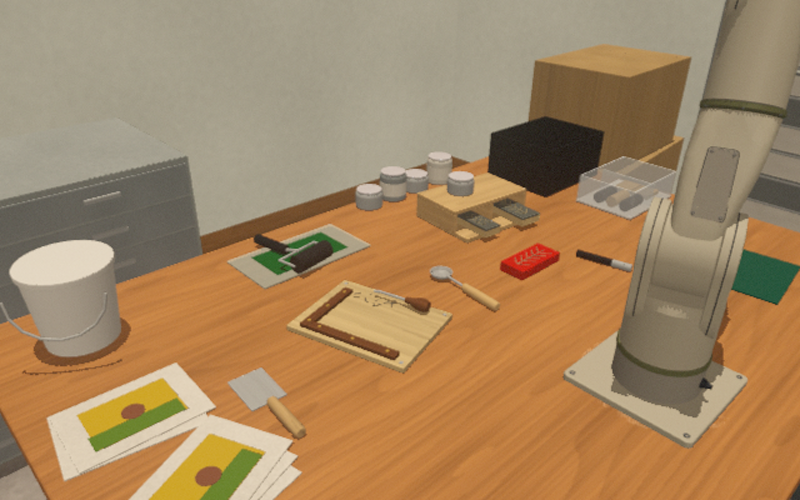

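The scene view shows the rack at about (330,400) scaled, with the longer block in the near-side bay (280,380) and the shorter at (323,347). The board is at (408,222), with its battens making the corner at about (445,207). The red decoy is at (287,303). I'll enlarge the rack and board.

```bash
python3 - <<'E'
import cv2
i=cv2.imread("pics/scene0.png")
def crop(x,y,w,h,s,n):
    c=cv2.resize(i[y:y+h,x:x+w],None,fx=s,fy=s,interpolation=cv2.INTER_CUBIC)
    cv2.imwrite(n,c)
crop(200,260,130,115,5,"pics/rack.png"); crop(278,144,98,68,8,"pics/board.png")
E
```

```text
(no output)
```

View pics/rack.png

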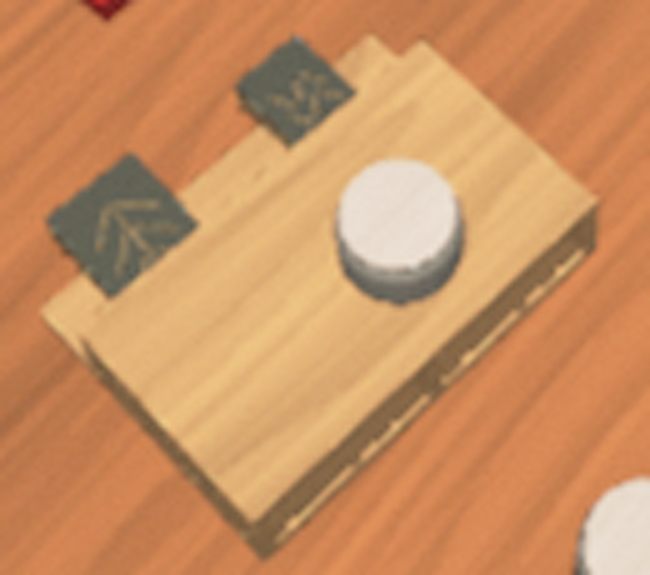

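View pics/board.png

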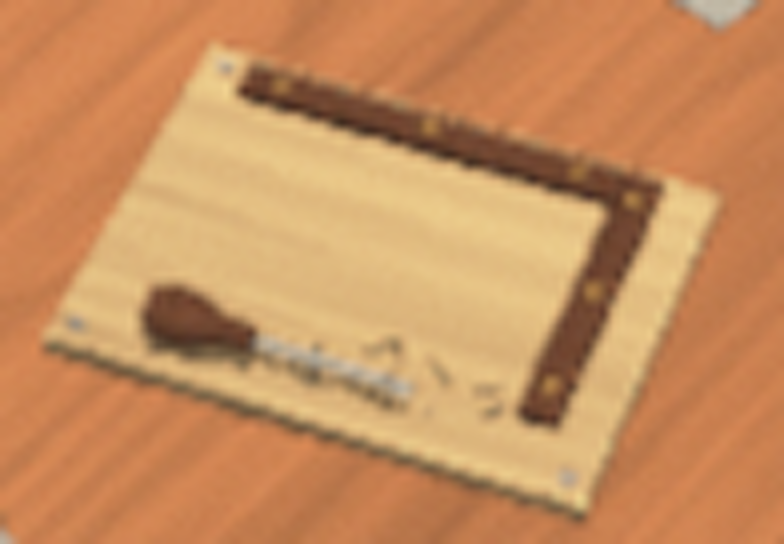

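The rack crop shows the shelf-top corners at (85,345), (425,42), (598,203) and (262,525). The block's front corners are (48,222) and (130,153). In the board crop the corners are (213,47), (720,195), (585,510) and (45,345), and the gouge lies on the right-hand part.

```bash
cat > h.py <<'E'
import numpy as np,pickle
from scipy.optimize import least_squares
def proj(c,X):
    p=(c["R"]@np.atleast_2d(X).T).T+c["t"]; q=(c["camera_matrix"]@p.T).T; return q[:,:2]/q[:,2:]
def back(c,uv,z):
    d=c["R"].T@np.linalg.inv(c["camera_matrix"])@np.array([uv[0],uv[1],1.]); o=-c["R"].T@c["t"]
    return o+d*(z-o[2])/d[2]
def world(p,M):
    x,y,a=p; M=np.atleast_2d(M); c,s=np.cos(a),np.sin(a)
    return np.c_[x+c*M[:,0]-s*M[:,1],y+s*M[:,0]+c*M[:,1],M[:,2]]
def fit(c,M,uv,p0):
    f=least_squares(lambda p:(proj(c,world(p,M))-uv).ravel(),p0); return f.x,np.abs(f.fun).max()
E
python3 - <<'E'
from h import *
c=pickle.load(open("c0.pkl","rb"))["scene"]
off=np.array([200,260]);f=lambda P,s,o:(np.array(P)+.5)/s+np.array(o)-.5
uv=f([(85,345),(425,42),(598,203),(262,525)],5,off)
print(fit(c,[[-.075,-.13,.067],[-.075,.13,.067],[.075,.13,.067],[.075,-.13,.067]],uv,[.5,-.5,-.5]))
b=[back(c,u,.035) for u in f([(48,222),(130,153),(197,222),(110,297)],5,off)]
print(np.array(b)); 
for i,j in((0,1),(1,2),(0,3)):
    d=b[j]-b[i]; print(np.linalg.norm(d),np.arctan2(d[1],d[0]))
uv=f([(213,47),(720,195),(585,510),(45,345)],8,(278,144))
p,e=fit(c,[[-.13,.1,.012],[.13,.1,.012],[.13,-.1,.012],[-.13,-.1,.012]],uv,[.5,0,0]); print(p,e)
print(f([(608,207)],8,(278,144)),proj(c,world(p,[[.085,.07,.02]])), world(p,[[.015,.038,.0235]]))
E
```

```text
(array([ 0.68347065, -0.29018525, -0.08515613]), np.float64(1.206034925089682))
[[ 0.51612474 -0.36975316  0.035     ]
 [ 0.5211966  -0.30847496  0.035     ]
 [ 0.58365127 -0.31508129  0.035     ]
 [ 0.57780759 -0.37936369  0.035     ]]
0.0614877332578117 1.4882168094864037
0.06280309362759254 -0.10538609969991698
0.062427045091115164 -0.15456298887876824
[0.46573511 0.25266283 0.30528173] 0.4473465659357885
[[353.5625 169.4375]] [[354.2098994  168.83646072]] [[0.46862019 0.29341423 0.0235    ]]
```

Emit:
move_arm(
  steps=[
    {"spin": 0.1},
    {"spin": 0.1},
    {"spin": 0.1},
    {"spin": 0.1},
    {"dx": 3, "dy": -2.4},
    {"dx": 3, "dy": -2.4},
    {"dx": 3, "dy": -2.4},
    {"dx": 3, "dy": -2.4},
    {"dx": 3, "dy": -2.4},
    {"dx": 3, "dy": -2.4},
    {"dx": 3, "dy": -2.4},
    {"dx": 3, "dy": -2.4},
  ],
)

```text
$.steps[0]: bad value
```

Emit:
move_arm(
  steps=[
    {"dx": 3, "dy": -2.4},
    {"dx": 3, "dy": -2.4},
    {"dx": 3, "dy": -2.4},
    {"dx": 2.4, "dy": -2.4},
    {"dz": 2},
    {"dz": 2},
    {"dz": 2},
    {},
    {},
  ],
)

```text
$.steps[0]: bad value
```

```bash
python3 - <<'E'
from bench import telemetry, imaging
import cv2,pickle
s=telemetry.read_state();print(s["time"],s["ee_pos"],s["eef_rot"],s["ft_force"])
c=imaging.camera("wrist"); pickle.dump({k:c[k] for k in c},open("w1.pkl","wb"))
cv2.imwrite("pics/w1.png",cv2.resize(c["img"][:,:,::-1],(800,500),interpolation=cv2.INTER_CUBIC))
E
```

```text
0.1 [ 0.18516764 -0.59682742  0.40403025] [ 9.88708967e-01  1.49847217e-01 -1.28191773e-04 -6.11924452e-04] [-0.12248287 -0.17590106  0.16404497]
```

View pics/w1.png

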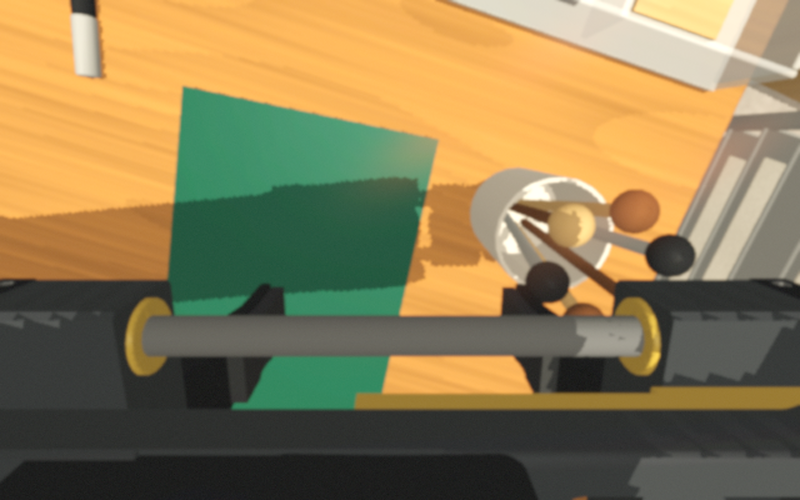

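The moves were refused because every row needs all four keys. This wrist view is still of the start pose: it looks ahead along tool x (image up), with the fingers at the lower edge at about (260,330) and (530,330).

Emit:
move_arm(
  steps=[
    {"dx": 0, "dy": 0, "dz": 0, "spin": 0.1},
    {"dx": 0, "dy": 0, "dz": 0, "spin": 0.1},
    {"dx": 0, "dy": 0, "dz": 0, "spin": 0.1},
    {"dx": 0, "dy": 0, "dz": 0, "spin": 0.1},
    {"dx": 3, "dy": -2.4, "dz": 0, "spin": 0},
    {"dx": 3, "dy": -2.4, "dz": 0, "spin": 0},
    {"dx": 3, "dy": -2.4, "dz": 0, "spin": 0},
    {"dx": 3, "dy": -2.4, "dz": 0, "spin": 0},
    {"dx": 3, "dy": -2.4, "dz": 0, "spin": 0},
    {"dx": 3, "dy": -2.4, "dz": 0, "spin": 0},
    {"dx": 3, "dy": -2.4, "dz": 0, "spin": 0},
    {"dx": 3, "dy": -2.4, "dz": 0, "spin": 0},
  ],
)

```text
time: 1.35
ee_pos: [0.4441, -0.4286, 0.4046]
eef_rot: [0.999, -0.05, -0.0, -0.0]
ft_force: [1.2, -0.2, -0.5]
width: 0.0869
grip_force: 0.0
```

Emit:
move_arm(
  steps=[
    {"dx": 3, "dy": -2.4, "dz": 0, "spin": 0},
    {"dx": 2, "dy": -2.4, "dz": 0, "spin": 0},
    {"dx": 1, "dy": -2.4, "dz": 0, "spin": 0},
    {"dx": 0, "dy": -1, "dz": 2, "spin": 0},
    {"dx": 0, "dy": 0, "dz": 2, "spin": 0},
    {"dx": 0, "dy": 0, "dz": 0, "spin": 0},
    {"dx": 0, "dy": 0, "dz": 0, "spin": 0},
  ],
)

```text
time: 2.05
ee_pos: [0.5107, -0.3543, 0.3649]
eef_rot: [0.999, -0.05, -0.0, -0.0]
ft_force: [-0.7, -1.0, -0.4]
width: 0.087
grip_force: 0.0
```

```bash
python3 - <<'E'
from bench import telemetry, imaging
import cv2,pickle
s=telemetry.read_state();print(s["time"],s["ee_pos"],s["eef_rot"],s["ft_force"])
c=imaging.camera("wrist"); pickle.dump({k:c[k] for k in c},open("w1.pkl","wb"))
cv2.imwrite("pics/w2.png",cv2.resize(c["img"][:,:,::-1],(800,500),interpolation=cv2.INTER_CUBIC))
E
```

```text
2.05 [ 0.51068264 -0.35434973  0.36493537] [ 9.98757135e-01 -4.98408425e-02 -2.66676821e-04 -6.66721826e-05] [-0.68663284 -1.0352723  -0.43798038]
```

View pics/w2.png

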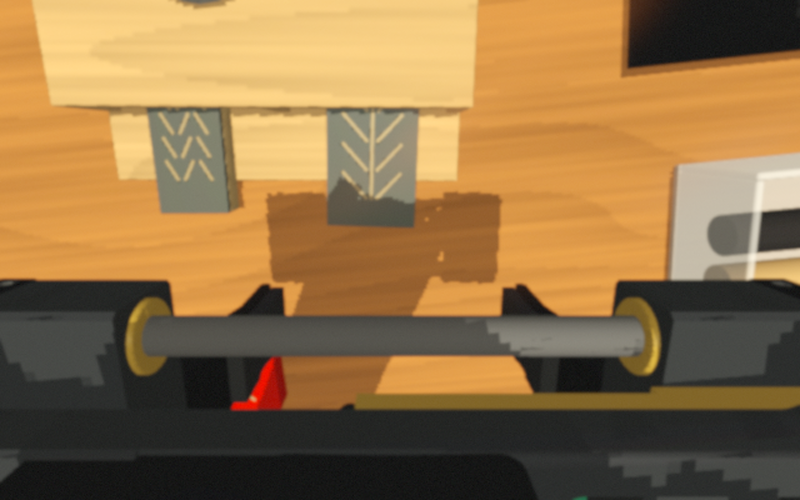

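The long block shows in the wrist view with its visible corners at (328,110), (418,110), (414,226) and (328,223). The shelf's front edge runs from (52,105) to (472,107).

```bash
python3 - <<'E'
from h import *
c=pickle.load(open("w1.pkl","rb")); print(-c["R"].T@c["t"])
f=lambda u:(np.array(u)+.5)/1.25-.5
b=np.array([back(c,f(u),.035) for u in[(328,223),(414,226),(418,110),(328,110)]]);print(b)
for i,j in((0,1),(1,2),(0,3)):
    d=b[j]-b[i]; print(np.linalg.norm(d),np.arctan2(d[1],d[0]))
s=[back(c,f(u),.067) for u in[(52,105),(472,107)]];print(s,np.linalg.norm(s[0]-s[1]))
E
```

```text
[ 0.57895593 -0.36046937  0.34492244]
[[ 0.52390547 -0.3076985   0.035     ]
 [ 0.51542692 -0.37026321  0.035     ]
 [ 0.59617752 -0.38004855  0.035     ]
 [ 0.60229704 -0.31842098  0.035     ]]
0.06313658544704862 -1.7054922840570035
0.08134133559367995 -0.120591808058923
0.07912148542268596 -0.13593745165773627
[array([ 0.61956789, -0.15425851,  0.067     ]), array([ 0.59286902, -0.41128901,  0.067     ])] 0.25841344570648117
```

Emit:
move_arm(
  steps=[
    {"dx": 0, "dy": 0, "dz": 0, "spin": 0.03},
    {"dx": 1.9, "dy": -0.5, "dz": 0, "spin": 0},
    {"dx": 1.9, "dy": -0.5, "dz": 0, "spin": 0},
    {"dx": 1.9, "dy": -0.6, "dz": 0, "spin": 0},
    {"dx": 0, "dy": 0, "dz": 3, "spin": 0},
    {"dx": 0, "dy": 0, "dz": 3, "spin": 0},
    {"dx": 0, "dy": 0, "dz": 3, "spin": 0},
    {"dx": 0, "dy": 0, "dz": 2, "spin": 0},
    {"dx": 0, "dy": 0, "dz": 0, "spin": 0},
    {"dx": 0, "dy": 0, "dz": 0, "spin": 0},
  ],
)

```text
time: 3.1
ee_pos: [0.5697, -0.3458, 0.256]
eef_rot: [0.998, -0.065, 0.0, 0.0]
ft_force: [-0.5, 0.5, 1.0]
width: 0.0871
grip_force: 0.0
```

Emit:
move_arm(
  steps=[
    {"dx": 0, "dy": 0, "dz": 2, "spin": 0},
    {"dx": 0, "dy": 0, "dz": 2, "spin": 0},
    {"dx": 0, "dy": 0, "dz": 1, "spin": 0},
    {"dx": 0, "dy": 0, "dz": 0, "spin": 0},
    {"dx": 0, "dy": 0, "dz": 0, "spin": 0},
  ],
)

```text
time: 3.6
ee_pos: [0.5699, -0.3458, 0.2063]
eef_rot: [0.998, -0.065, 0.001, 0.0]
ft_force: [0.1, -0.5, -0.1]
width: 0.0869
grip_force: 0.0
```

Emit:
move_arm(
  claw=5.5,
  squeeze=25,
  steps=[
    {"dx": 0, "dy": 0, "dz": 0, "spin": 0},
    {"dx": 0, "dy": 0, "dz": 0, "spin": 0},
    {"dx": 0, "dy": 0, "dz": 0, "spin": 0},
    {"dx": 0, "dy": 0, "dz": 0, "spin": 0},
    {"dx": 0, "dy": 0, "dz": 0, "spin": 0},
    {"dx": 0, "dy": 0, "dz": 0, "spin": 0},
    {"dx": 0, "dy": 0, "dz": 0, "spin": 0},
    {"dx": 0, "dy": 0, "dz": 0, "spin": 0},
  ],
)

```text
time: 4.4
ee_pos: [0.5695, -0.3455, 0.2051]
eef_rot: [0.998, -0.065, 0.0, 0.0]
ft_force: [-2.0, 0.6, 4.0]
width: 0.0638
grip_force: 25.0
```

Emit:
move_arm(
  squeeze=35,
  steps=[
    {"dx": 0, "dy": 0, "dz": -0.3, "spin": 0},
    {"dx": -0.5, "dy": 0, "dz": 0, "spin": 0},
    {"dx": -1, "dy": 0, "dz": 0, "spin": 0},
    {"dx": -1, "dy": 0, "dz": 0, "spin": 0},
    {"dx": -1, "dy": 0, "dz": 0, "spin": 0},
    {"dx": -1, "dy": 0, "dz": 0, "spin": 0},
    {"dx": -1, "dy": 0, "dz": 0, "spin": 0},
    {"dx": -1, "dy": 0, "dz": 0, "spin": 0},
    {"dx": -1, "dy": 0, "dz": 0, "spin": 0},
    {"dx": -1, "dy": 0, "dz": 0, "spin": 0},
    {"dx": -0.5, "dy": 0, "dz": 0, "spin": 0},
    {"dx": 0, "dy": 0, "dz": 0, "spin": 0},
  ],
)

```text
time: 5.6
ee_pos: [0.4795, -0.334, 0.2079]
eef_rot: [0.998, -0.065, -0.0, 0.0]
ft_force: [-0.4, -0.0, -2.1]
width: 0.0636
grip_force: 35.0
```

Emit:
move_arm(
  steps=[
    {"dx": 0, "dy": 0, "dz": -2, "spin": 0},
    {"dx": 0, "dy": 0, "dz": -3, "spin": 0},
    {"dx": 0, "dy": 0, "dz": -3, "spin": 0},
    {"dx": 0, "dy": -2, "dz": 0, "spin": 0},
    {"dx": 0, "dy": -3, "dz": 0, "spin": 0},
    {"dx": 0, "dy": -3, "dz": 0, "spin": 0},
    {"dx": 0, "dy": -3, "dz": 0, "spin": 0},
    {"dx": 0, "dy": -3, "dz": 0, "spin": 0},
    {"dx": 0, "dy": -3, "dz": 0, "spin": 0},
    {"dx": 0, "dy": -3, "dz": 0, "spin": 0},
    {"dx": 0, "dy": -3, "dz": 0, "spin": 0},
    {"dx": 0, "dy": -3, "dz": 0, "spin": 0},
  ],
)

```text
time: 6.8
ee_pos: [0.5141, -0.0746, 0.288]
eef_rot: [0.998, -0.064, 0.0, -0.0]
ft_force: [0.9, -0.2, -2.0]
width: 0.0635
grip_force: 35.0
```

Emit:
move_arm(
  steps=[
    {"dx": 0, "dy": -3, "dz": 0, "spin": -0.05},
    {"dx": 0, "dy": -3, "dz": 0, "spin": -0.05},
    {"dx": 0, "dy": -3, "dz": 0, "spin": -0.05},
    {"dx": 0, "dy": -3, "dz": 0, "spin": -0.05},
    {"dx": 0, "dy": -3, "dz": 0, "spin": -0.05},
    {"dx": 0, "dy": -3, "dz": 0, "spin": -0.05},
    {"dx": 0, "dy": -2, "dz": 0, "spin": -0.05},
    {"dx": 0, "dy": -1, "dz": 0, "spin": -0.05},
    {"dx": 0, "dy": 0, "dz": 0, "spin": -0.035},
    {"dx": 0, "dy": 0, "dz": 0, "spin": 0},
    {"dx": 0, "dy": 0, "dz": 0, "spin": 0},
  ],
)

```text
time: 7.9
ee_pos: [0.5091, 0.1317, 0.2877]
eef_rot: [0.988, 0.151, -0.0, 0.0]
ft_force: [0.6, -0.2, -1.3]
width: 0.0637
grip_force: 35.0
```

```bash
cat > t.py <<'E'
from h import *
from bench import telemetry
s=telemetry.read_state();p=s["ee_pos"];q=s["eef_rot"];yaw=2*np.arctan2(q[1],q[0])
B=np.array([.46574,.25266]);a=.3053
def rot(t):return np.array([[np.cos(t),-np.sin(t)],[np.sin(t),np.cos(t)]])
pb=rot(a).T@(p[:2]-B); print("t",s["time"],"TCP",p,"yaw",yaw,"TCP in board",pb,"mid in board",pb+rot(yaw-a)@[.0195,0])
print("F board",rot(a).T@s["ft_force"][:2],s["ft_force"][2],"spin needed",yaw-a)
E
python3 t.py
```

```text
t 7.9 TCP [0.50914323 0.13174465 0.28767262] yaw 0.3039000510453804 TCP in board [ 0.00505147 -0.12836996] mid in board [ 0.02455146 -0.12839726]
F board [ 0.4947301  -0.33667467] -1.3160633473450163 spin needed -0.0013999489546195898
```

Emit:
move_arm(
  steps=[
    {"dx": -0.5, "dy": -2.5, "dz": 0, "spin": 0},
    {"dx": -0.5, "dy": -2.5, "dz": 0, "spin": 0},
    {"dx": -0.5, "dy": -2.5, "dz": 0, "spin": 0},
    {"dx": -0.5, "dy": -2.5, "dz": 0, "spin": 0},
    {"dx": -0.5, "dy": -2.5, "dz": 0, "spin": 0},
    {"dx": -0.5, "dy": -1.8, "dz": 0, "spin": 0},
    {"dx": -0.5, "dy": -1, "dz": 0, "spin": 0},
    {"dx": 0, "dy": 0, "dz": 2, "spin": 0},
    {"dx": 0, "dy": 0, "dz": 2, "spin": 0},
    {"dx": 0, "dy": 0, "dz": 0, "spin": 0},
    {"dx": 0, "dy": 0, "dz": 0, "spin": 0},
  ],
)

```text
time: 9.0
ee_pos: [0.4298, 0.2676, 0.248]
eef_rot: [0.988, 0.152, -0.0, 0.0]
ft_force: [-1.3, 0.3, -1.0]
width: 0.0636
grip_force: 35.0
```

```bash
python3 t.py; python3 - <<'E'
from bench import imaging
import cv2,pickle
o=[]
for n,(x,y,w,h) in (("scene",(260,120,130,100)),("side",(215,190,160,120))):
    c=imaging.camera(n); pickle.dump({k:c[k] for k in c},open(n+"3.pkl","wb"))
    o.append(cv2.resize(c["img"][y:y+h,x:x+w,::-1],(400,300),interpolation=cv2.INTER_CUBIC))
c=imaging.camera("wrist");pickle.dump({k:c[k] for k in c},open("w3.pkl","wb"))
o.append(cv2.resize(c["img"][:250,:,::-1],(768,300)))
import numpy as np
top=np.hstack(o[:2]); bot=np.zeros((300,800,3),np.uint8); bot[:,:768]=o[2]
cv2.imwrite("pics/c3.png",np.vstack([top,bot]))
E
```

```text
t 9.0 TCP [0.42976793 0.2675743  0.24798058] yaw 0.30468612187022054 TCP in board [-0.02982568  0.02503707] mid in board [-0.01032568  0.0250251 ]
F board [-1.16993216  0.73221315] -1.0117368889551444 spin needed -0.0006138781297794771
```

View pics/c3.png

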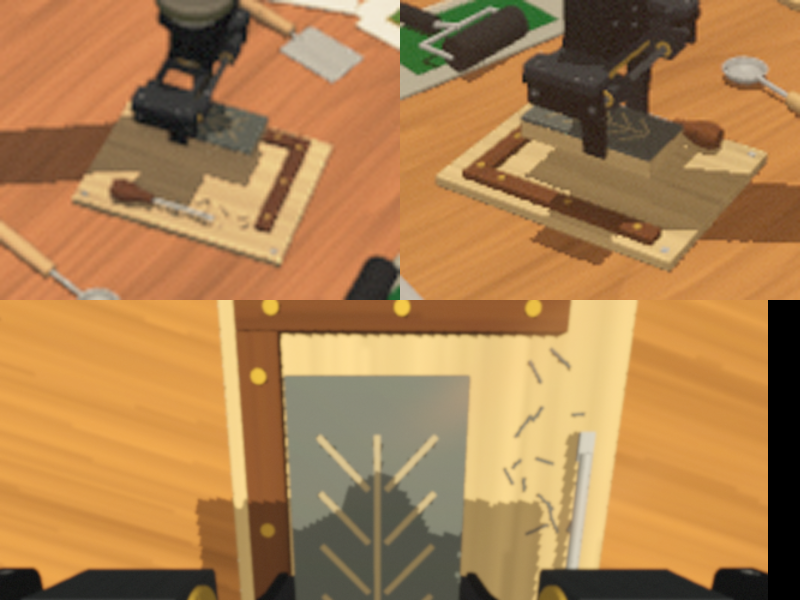

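The block is held level above the board. In the wrist view its far end runs (286,376)–(468,376). The far batten's inner edge runs (283,331)–(568,331) and the side batten's (282,331)–(295,570). The gouge is clear on the right.

```bash
python3 - <<'E'
from h import *
from t import rot,B,a,pb
c=pickle.load(open("w3.pkl","rb")); f=lambda u:((u[0]+.5)/1.2-.5,(u[1]-300+.5)/1.2-.5)
for u,z in [((283,331),.02),((568,331),.02),((282,331),.02),((295,570),.02),((286,376),.0779),((468,376),.0779),((462,570),.0779)]:
    print(u,z,rot(a).T@(back(c,f(u),z)[:2]-B))
E
```

```text
t 9.15 TCP [0.42994645 0.26809007 0.24878487] yaw 0.305081706272647 TCP in board [-0.02950038  0.02547533] mid in board [-0.01000038  0.02547107]
F board [-0.05126032  0.04423047] -1.5915672934411806 spin needed -0.00021829372735299168
(283, 331) 0.02 [0.08537907 0.06864012]
(568, 331) 0.02 [ 0.08545697 -0.06353662]
(282, 331) 0.02 [0.0853788  0.06910358]
(295, 570) 0.02 [-0.03117921  0.06868641]
(286, 376) 0.0779 [0.05843457 0.0563952 ]
(468, 376) 0.0779 [ 0.05846509 -0.00612927]
(462, 570) 0.0779 [-0.01166616 -0.00763181]
```

Emit:
move_arm(
  steps=[
    {"dx": 0, "dy": 0, "dz": 1.5, "spin": 0},
    {"dx": 0, "dy": 0, "dz": 1.5, "spin": 0},
    {"dx": 0, "dy": 0, "dz": 0.8, "spin": 0},
    {"dx": 0, "dy": 0, "dz": 0.2, "spin": 0},
    {"dx": 0, "dy": 0, "dz": 0, "spin": 0},
    {"dx": 0, "dy": 0, "dz": 0, "spin": 0},
    {"dx": 0, "dy": 0, "dz": 0, "spin": 0},
  ],
)

```text
time: 9.85
ee_pos: [0.4296, 0.2683, 0.2082]
eef_rot: [0.988, 0.152, 0.0, -0.0]
ft_force: [-0.6, 0.7, -2.4]
width: 0.0635
grip_force: 35.0
```

Emit:
move_arm(
  steps=[
    {"dx": 0, "dy": 0, "dz": 0.1, "spin": 0},
    {"dx": 0, "dy": 0, "dz": 0.1, "spin": 0},
    {"dx": 0, "dy": 0, "dz": 0, "spin": 0},
    {"dx": 0, "dy": 0, "dz": 0, "spin": 0},
    {"dx": 0, "dy": 0, "dz": 0, "spin": 0},
  ],
)

```text
time: 10.35
ee_pos: [0.4295, 0.2681, 0.2058]
eef_rot: [0.988, 0.152, 0.0, 0.0]
ft_force: [-0.1, 0.6, -1.7]
width: 0.0637
grip_force: 35.0
```

Emit:
move_arm(
  steps=[
    {"dx": 0, "dy": 0, "dz": 0.1, "spin": 0},
    {"dx": 0, "dy": 0, "dz": 0, "spin": 0},
    {"dx": 0, "dy": 0, "dz": 0, "spin": 0},
    {"dx": 0, "dy": 0, "dz": 0, "spin": 0},
  ],
)

```text
time: 10.75
ee_pos: [0.4295, 0.2682, 0.205]
eef_rot: [0.988, 0.152, 0.0, 0.0]
ft_force: [-2.1, -1.1, 5.3]
width: 0.0638
grip_force: 35.0
```

Emit:
move_arm(
  steps=[
    {"dx": 0.5, "dy": -0.3, "dz": 0, "spin": 0},
    {"dx": 0.5, "dy": -0.3, "dz": 0, "spin": 0},
    {"dx": 0.5, "dy": -0.3, "dz": 0, "spin": 0},
    {"dx": 0.5, "dy": -0.1, "dz": 0, "spin": 0},
    {"dx": 0.3, "dy": 0, "dz": 0, "spin": 0},
    {"dx": 0, "dy": 0, "dz": 0, "spin": 0},
    {"dx": 0, "dy": 0, "dz": 0, "spin": 0},
    {"dx": 0, "dy": 0, "dz": 0, "spin": 0},
  ],
)

```text
time: 11.55
ee_pos: [0.4484, 0.285, 0.205]
eef_rot: [0.988, 0.152, 0.0, -0.0]
ft_force: [-2.0, 0.6, 5.1]
width: 0.0636
grip_force: 35.0
```

```bash
python3 t.py
```

```text
t 11.55 TCP [0.44838428 0.28496776 0.20503068] yaw 0.3060851627208906 TCP in board [-0.00684209  0.03603052] mid in board [0.0126579  0.03604583]
F board [-1.70644442  1.1382354 ] 5.111233004670765 spin needed 0.0007851627208905754
```

Emit:
move_arm(
  steps=[
    {"dx": 0, "dy": -0.1, "dz": 0, "spin": 0},
    {"dx": 0, "dy": -0.1, "dz": 0, "spin": 0},
    {"dx": 0, "dy": 0, "dz": 0, "spin": 0},
    {"dx": 0, "dy": 0, "dz": 0, "spin": 0},
    {"dx": 0, "dy": 0, "dz": 0, "spin": 0},
  ],
)

```text
time: 12.05
ee_pos: [0.4483, 0.2857, 0.205]
eef_rot: [0.988, 0.152, 0.0, 0.001]
ft_force: [-0.7, -4.6, 8.6]
width: 0.0636
grip_force: 35.0
```

```bash
python3 t.py
```

```text
t 12.05 TCP [0.44831112 0.28569845 0.20504804] yaw 0.3047537782811656 TCP in board [-0.00669224  0.0367494 ] mid in board [0.01280776 0.03673875]
F board [-2.08715443 -4.19290734] 8.612395581195031 spin needed -0.0005462217188343943
```

Emit:
move_arm(
  steps=[
    {"dx": 0.1, "dy": 0, "dz": 0, "spin": 0},
    {"dx": 0.1, "dy": 0, "dz": 0, "spin": 0},
    {"dx": 0.1, "dy": 0, "dz": 0, "spin": 0},
    {"dx": 0, "dy": 0, "dz": 0, "spin": 0},
    {"dx": 0, "dy": 0, "dz": 0, "spin": 0},
    {"dx": 0, "dy": 0, "dz": 0, "spin": 0},
  ],
)

```text
time: 12.65
ee_pos: [0.4504, 0.2871, 0.205]
eef_rot: [0.988, 0.152, -0.0, 0.001]
ft_force: [-5.4, -4.1, 11.9]
width: 0.0637
grip_force: 35.0
```

```bash
python3 t.py
```

```text
t 12.65 TCP [0.45041546 0.28713311 0.2050078 ] yaw 0.30561277968705425 TCP in board [-0.00425398  0.0374852 ] mid in board [0.01524602 0.0374913 ]
F board [-6.36665398 -2.24241619] 11.935955317382925 spin needed 0.0003127796870542321
```

Emit:
move_arm(
  steps=[
    {"dx": 0, "dy": 0, "dz": -0.03, "spin": 0},
    {"dx": 0, "dy": -0.1, "dz": 0, "spin": 0},
    {"dx": 0.1, "dy": 0, "dz": 0, "spin": 0},
    {"dx": 0, "dy": 0, "dz": 0, "spin": 0},
    {"dx": 0, "dy": 0, "dz": 0, "spin": 0},
    {"dx": 0, "dy": 0, "dz": 0, "spin": 0},
  ],
)

```text
time: 13.25
ee_pos: [0.4512, 0.2883, 0.205]
eef_rot: [0.988, 0.152, -0.0, 0.0]
ft_force: [-1.7, -3.2, 6.9]
width: 0.0639
grip_force: 35.0
```

```bash
python3 t.py
```

```text
t 13.25 TCP [0.4512061  0.28826167 0.20503095] yaw 0.305528121240384 TCP in board [-0.00316068  0.03832392] mid in board [0.01633931 0.03832837]
F board [-2.58801705 -2.53675278] 6.860366629374453 spin needed 0.00022812124038396053
```

Emit:
move_arm(
  steps=[
    {"dx": 0.1, "dy": -0.1, "dz": 0, "spin": 0},
    {"dx": 0.1, "dy": -0.1, "dz": 0, "spin": 0},
    {"dx": 0, "dy": 0, "dz": 0, "spin": 0},
    {"dx": 0, "dy": 0, "dz": 0, "spin": 0},
    {"dx": 0, "dy": 0, "dz": 0, "spin": 0},
  ],
)

```text
time: 13.75
ee_pos: [0.4521, 0.2896, 0.205]
eef_rot: [0.988, 0.152, -0.002, 0.002]
ft_force: [-8.5, -11.1, 17.4]
width: 0.0636
grip_force: 35.0
```

```bash
python3 t.py
```

```text
t 13.75 TCP [0.45206085 0.28958051 0.20499904] yaw 0.30437148021046007 TCP in board [-0.00194904  0.03932486] mid in board [0.01755095 0.03930675]
F board [-11.4668845   -8.02835553] 17.404617253349997 spin needed -0.00092851978953995
```

Emit:
move_arm(
  steps=[
    {"dx": 0, "dy": 0, "dz": -0.08, "spin": 0},
    {"dx": 0.1, "dy": -0.05, "dz": 0, "spin": 0},
    {"dx": 0, "dy": 0, "dz": 0, "spin": 0},
    {"dx": 0, "dy": 0, "dz": 0, "spin": 0},
    {"dx": 0, "dy": 0, "dz": 0, "spin": 0},
  ],
)

```text
time: 14.25
ee_pos: [0.4524, 0.2901, 0.2051]
eef_rot: [0.988, 0.151, -0.003, 0.002]
ft_force: [-10.5, -10.0, 12.8]
width: 0.0638
grip_force: 35.0
```

```bash
python3 t.py;  python3 - <<'E'
from bench import imaging
import cv2,pickle
c=imaging.camera("wrist");pickle.dump({k:c[k] for k in c},open("w4.pkl","wb"))
cv2.imwrite("pics/w4.png",cv2.resize(c["img"][30:230,160:420,::-1],None,fx=3,fy=3,interpolation=cv2.INTER_CUBIC))
E
```

```text
t 14.25 TCP [0.45238469 0.29005357 0.20506078] yaw 0.30385256535700017 TCP in board [-0.00149798  0.0396787 ] mid in board [0.018002   0.03965048]
F board [-13.03692191  -6.34701684] 12.750404869469678 spin needed -0.0014474346429998453
```

View pics/w4.png

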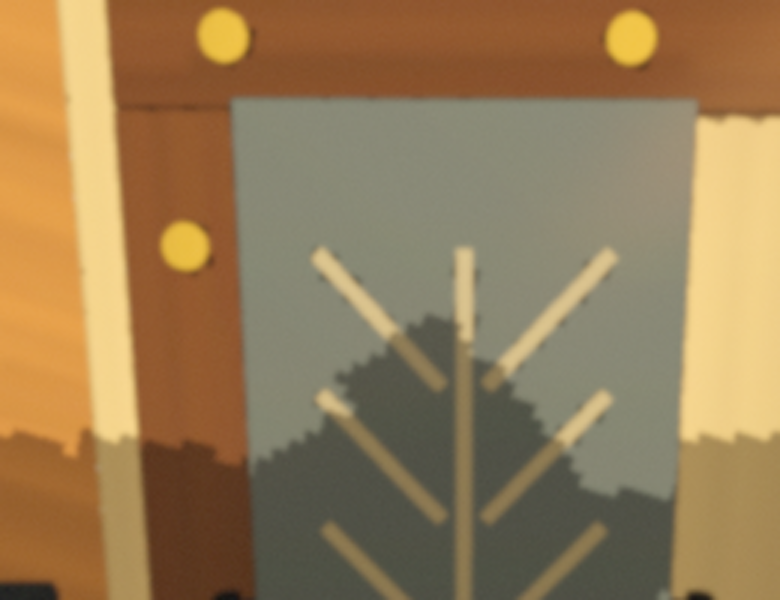

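The far end looks flush at the batten (row 97–107) and the left side looks tight to the side batten (x about 235–250). I'll ease off the downward load and push a little more to the side, so the forces separate clearly from friction.

Emit:
move_arm(
  steps=[
    {"dx": 0, "dy": 0, "dz": -0.08, "spin": 0},
    {"dx": 0, "dy": -0.1, "dz": 0, "spin": 0},
    {"dx": 0, "dy": 0, "dz": 0, "spin": 0},
    {"dx": 0, "dy": 0, "dz": 0, "spin": 0},
    {"dx": 0, "dy": 0, "dz": 0, "spin": 0},
  ],
)

```text
time: 14.8
ee_pos: [0.4522, 0.2908, 0.2051]
eef_rot: [0.989, 0.151, -0.003, 0.002]
ft_force: [-6.6, -8.9, 2.6]
width: 0.0639
grip_force: 35.0
```

```bash
python3 t.py
```

```text
t 14.8 TCP [0.45218152 0.2907646  0.20512804] yaw 0.30346807999398884 TCP in board [-0.00147804  0.04041792] mid in board [0.01802193 0.04038219]
F board [-8.92071872 -6.48636768] 2.588638708389491 spin needed -0.0018319200060111784
```

Emit:
move_arm(
  steps=[
    {"dx": 0, "dy": -0.1, "dz": -0.03, "spin": 0},
    {"dx": 0, "dy": 0, "dz": 0, "spin": 0},
    {"dx": 0, "dy": 0, "dz": 0, "spin": 0},
    {"dx": 0, "dy": 0, "dz": 0, "spin": 0},
  ],
)

```text
time: 15.2
ee_pos: [0.4521, 0.2913, 0.2052]
eef_rot: [0.989, 0.151, -0.003, 0.002]
ft_force: [-4.0, -9.8, 1.5]
width: 0.0639
grip_force: 35.0
```

```bash
python3 t.py
```

```text
t 15.2 TCP [0.45206888 0.29128464 0.20522677] yaw 0.3030447353116602 TCP in board [-0.00142916  0.04094777] mid in board [0.01807079 0.04090379]
F board [-6.74862388 -8.19736877] 1.5248874028389274 spin needed -0.0022552646883398086
```

Emit:
move_arm(
  steps=[
    {"dx": 0.05, "dy": -0.1, "dz": 0, "spin": 0},
    {"dx": 0.05, "dy": -0.1, "dz": 0, "spin": 0},
    {"dx": 0, "dy": 0, "dz": 0, "spin": 0},
    {"dx": 0, "dy": 0, "dz": 0, "spin": 0},
    {"dx": 0, "dy": 0, "dz": 0, "spin": 0},
  ],
)

```text
time: 15.7
ee_pos: [0.4523, 0.2921, 0.2052]
eef_rot: [0.989, 0.15, -0.004, 0.004]
ft_force: [-9.8, -17.0, 10.5]
width: 0.0637
grip_force: 35.0
```

```bash
python3 t.py
```

```text
t 15.7 TCP [0.45232902 0.29206098 0.205195  ] yaw 0.3020152801686988 TCP in board [-0.00094769  0.04161002] mid in board [0.0185522  0.04154597]
F board [-14.41851072 -13.29767723] 10.499922351010824 spin needed -0.0032847198313012416
```

Emit:
move_arm(
  steps=[
    {"dx": 0, "dy": 0, "dz": -0.08, "spin": 0},
    {"dx": 0, "dy": 0, "dz": 0, "spin": 0},
    {"dx": 0, "dy": 0, "dz": 0, "spin": 0},
    {"dx": 0, "dy": 0, "dz": 0, "spin": 0},
  ],
)

```text
time: 16.1
ee_pos: [0.4524, 0.2921, 0.2055]
eef_rot: [0.989, 0.15, -0.004, 0.004]
ft_force: [-7.0, -15.4, 2.6]
width: 0.0639
grip_force: 35.0
```

```bash
python3 t.py; python3 t.py | tail -1
```

```text
t 16.1 TCP [0.45236666 0.29205273 0.20550746] yaw 0.30204463526461384 TCP in board [-0.00091427  0.04159084] mid in board [0.01858563 0.04152736]
F board [-11.32700795 -12.57231419] 2.6367289147692645 spin needed -0.003255364735386179
F board [-11.32700795 -12.57231419] 2.6367289147692645 spin needed -0.003255364735386179
```

Emit:
move_arm(
  steps=[
    {"dx": 0.07, "dy": 0, "dz": -0.02, "spin": 0},
    {"dx": 0, "dy": 0, "dz": 0, "spin": 0},
    {"dx": 0, "dy": 0, "dz": 0, "spin": 0},
    {"dx": 0, "dy": 0, "dz": 0, "spin": 0},
    {"dx": 0, "dy": 0, "dz": 0, "spin": 0},
  ],
)

```text
time: 16.6
ee_pos: [0.4526, 0.2922, 0.2055]
eef_rot: [0.989, 0.151, -0.004, 0.004]
ft_force: [-10.0, -16.0, 4.1]
width: 0.0633
grip_force: 35.0
```

```bash
python3 t.py;  python3 - <<'E'
from bench import imaging
import cv2,pickle,numpy as np
c=imaging.camera("wrist");pickle.dump({k:c[k] for k in c},open("w5.pkl","wb"))
a=cv2.resize(c["img"][40:140,190:410,::-1],(700,318),interpolation=cv2.INTER_CUBIC)
c=imaging.camera("side")
b=cv2.resize(c["img"][200:280,225:425,::-1],(700,280),interpolation=cv2.INTER_CUBIC)
cv2.imwrite("pics/w5.png",np.vstack([a,b]))
E
```

```text
t 16.6 TCP [0.4525803  0.29218524 0.20549427] yaw 0.3021580411613828 TCP in board [-0.00067068  0.041653  ] mid in board [0.01882922 0.04159173]
F board [-14.33531354 -12.25214641] 4.059825573819252 spin needed -0.0031419588386172315
```

View pics/w5.png

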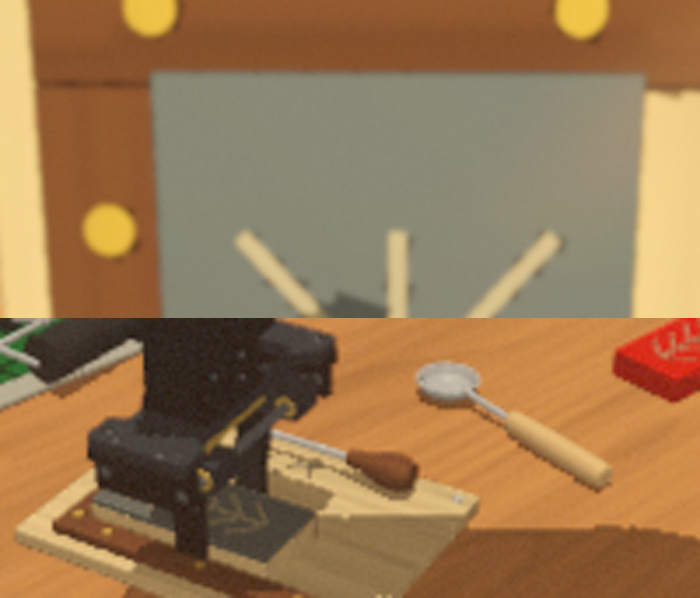

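The block sits flush in the corner, with its far-end corners at (151,72) and (645,73) in the top crop. The gouge, spoon and red block are undisturbed. One small balancing push, then a check that everything is steady.

Emit:
move_arm(
  steps=[
    {"dx": 0, "dy": -0.05, "dz": -0.03, "spin": 0},
    {"dx": 0, "dy": 0, "dz": 0, "spin": 0},
    {"dx": 0, "dy": 0, "dz": 0, "spin": 0},
    {"dx": 0, "dy": 0, "dz": 0, "spin": 0},
    {"dx": 0, "dy": 0, "dz": 0, "spin": 0},
    {"dx": 0, "dy": 0, "dz": 0, "spin": 0},
    {"dx": 0, "dy": 0, "dz": 0, "spin": 0},
    {"dx": 0, "dy": 0, "dz": 0, "spin": 0},
  ],
)

```text
time: 17.5
ee_pos: [0.4526, 0.2923, 0.2055]
eef_rot: [0.989, 0.15, -0.004, 0.005]
ft_force: [-8.1, -17.3, 1.5]
width: 0.0635
grip_force: 35.0
```

```bash
python3 - <<'E'
from h import *
from t import rot,B,a
c=pickle.load(open("w5.pkl","rb")); k=100/318
f=lambda u:((u[0]+.5)*.3143-.5+190,(u[1]+.5)*k-.5+40)
for u,z in [((151,72),.035),((645,73),.035),((158,300),.035),((633,300),.035),((660,90),.02)]:
    print(u,rot(a).T@(back(c,f(u),z)[:2]-B))
E
```

```text
t 17.5 TCP [0.45257967 0.29226417 0.20553322] yaw 0.30186564960967127 TCP in board [-0.00064756  0.04172847] mid in board [0.01885232 0.0416615 ]
F board [-12.94076951 -14.06752417] 1.4853540422163438 spin needed -0.0034343503903287442
(151, 72) [0.08562234 0.07128021]
(645, 73) [0.08540864 0.00785546]
(158, 300) [0.0568071  0.07204889]
(633, 300) [0.05661011 0.00787298]
(660, 90) [0.08490133 0.00225262]
```

```bash
python3 -c "
from bench import job
print(job.close_job())"
```

```text
the job is handed in; nothing more can be done
None
```

I drew the long block out of the rack and handed the job in with it held flat in the board's corner, lino up. It was pressing about 13 N towards the far batten and 14 N towards the side batten at the last reading; the hand-in gave no verdict.

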